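# Fold the probe thermometer and put it back in its case

## Robot

A 6-joint arm with a two-finger parallel gripper is mounted at the origin on a cart in front of the work surface, level with it; the furniture and walls round the work are solid. World frame = base frame: x ahead of the robot, y to its left, z up, the work surface at z = 0. Lengths are in m, angles in rad, forces in N, time in s.
With the tool pointing down it reaches from about 0.35 to 0.775 m from the base axis. Payload 5.5 kg.
Tool frame: the origin (TCP) lies between the finger pads; the fingertips stand 8 mm ahead of it and the grasp point (between the pads) lies 11 mm behind it; z points along the fingers, y is the line along which they close (so a half turn about z gives the same grasp; the last joint's range is limited). The gripper opens to 85 mm and grips with 20 to 120 N. Pads are 22 mm wide; open, the fingers measure 114 mm over their backs; the gripper's body (76 mm by 85 mm) begins 54 mm behind the grasp point. The pads swing forward as they close: fully open they stand 13 mm farther back than shut.
Start: joints at [0.966, 0.313, 0.046, 1.304, 0, 1.431], TCP at [0.258, 0.514, 0.239] pointing down, gripper open.
Joint ranges: [-2.76, 2.76], [-0.86, 1.69], [-1.03, 1.26], [-2.2, 2.34], [-1.47, 1.5], [-3.14, 3.14]. Speed limits (rad/s): [2.57, 2.57, 3.14, 3.14, 3.14, 3.14].

## Interface

Orientations are given as a unit quaternion [w, x, y, z].
In Python, from workcell import status, vision, job gives the robot as it stands. The module is installed in compiled form; this text tells all that it offers.
- The arm moves only by the tool apply_moves, never from a script. Its argument "moves" is one flat list of numbers, 6 for each row, row after row: the shift along the world's x, y, z in units of 25 mm (1.0 is 25 mm), then the turn, a rotation vector about the world's x, y, z in rad. In form: [x, y, z, rx, ry, rz, x, y, z, rx, ry, rz, ...]. A call has 1 to 20 rows; each row is the pose to reach, as a shift and turn from the pose commanded when the call began; what a row does not reach only later rows make up. A row lasts 1/12 s, in which the tool goes at most 41.7 mm and 7.16 degrees, less where a joint would pass 70% of its speed; a pose out of reach is approached as far as the arm can. A call with a gripper value outside its range is refused whole. "claw" is the opening in per cent of the stroke, from 0 (shut) to 100 (fully open), set as the call begins (left out, the last holds). The fingers move at their own pace and stop on an object; "newtons" is the grip in N (left out, the last holds). Time passes only in rows, so rows that repeat a pose let the fingers close. It gives the time, the measured TCP pose, the force, the opening and the grip force at its end, in the units of the state.
- status.get_state(): the state, without advancing time (a new reading comes with each control period).
- vision.read_camera(name): name is "scene" or "top"; returns a dict with "image" (400x640x3 uint8, blue, green, red), "camera_matrix" (3x3 intrinsics, pixels), "camera_from_world" (4x4, takes a point from world to camera coordinates). Camera axes: x right, y down, z forward; pixel columns grow to the right and rows downward; lengths in m; the calibration is good to about 2 mm. A picture is of the moment at which its call begins. There is no depth.
- job.hand_in(): hands the job in; it is judged then, once.
The state is a dict: "clock": time; "joint_pos": joint angles; "qvel": joint speeds; "tau": joint torques, N m; "tcp_pos": TCP position; "orientation": TCP orientation; "wrist_force": force on the tool from outside, world axes, zero at the start; "ft_torque": the same for the moment, N m; "finger_gap": finger opening in m; "grip_force": force on a finger pad.
Only numpy, scipy, OpenCV 4.12 (cv2) and the standard library are available. Lean on these libraries where they do the work, as an engineer would, in place of code of your own. Each camera call takes 0.05 s, during which the arm holds its last target. There are 200 camera calls.

## Task

Put the folding kitchen thermometer away: swing its steel probe shut until it is tucked into the groove along the side of the handle, then lay the thermometer, display up, fully down in the fitted nest of its case. Leave the case open so that it can air, and do not shove the mug or the tin about.

Things in the scene. Friction and masses are not known exactly. Their poses are not given: they have to be found in the camera images.
- thermometer_center (a point): Centre, half-way up, of the loose folding thermometer: a flat white handle with round ends, 156 mm long (x axis) by 40 wide (y) by 20 high (z axis, up out of the display), 0.1 to 0.2 kg, lying on the worktop display up. The probe's pivot is in the +x end. With the probe folded it is gripped across its 40 mm width; fingers then touch only the handle.
- groove (a point): Middle of the mouth of the groove in the handle's -y side, at (-11, -20, 0) mm from thermometer_center, same axes. The groove runs along the side, 7 mm high, 9 mm deep, at mid height, with firm lips above and below that stand at y = -20 mm; the folded probe lies inside it, 2 mm behind the lips.
- pivot (a point): The probe's hinge in the handle's head, at (+64, -8, 0) mm from thermometer_center, same axes, 10 mm above the underside; seen from above as a small steel pin head. The hinge axis is z.
- probe_mid (a point): A point on the steel probe 75 mm along it from the hinge; its axes turn with the probe and equal the handle's when folded. The probe is a rod 4.4 mm thick (3.2 near the tip) along its own x, its tip 124 mm from the hinge towards -x; its line passes 7.5 mm to the -y side of the hinge, 10 mm above the handle's underside.
- probe (a joint): Probe angle (rad): 0 = folded into the groove; grows as the probe swings out of the -y side (anticlockwise from above); 1.57 = square to the handle, 3.14 = straight on. Light friction (0.012 N m): it stays where it is left, and pushing the rod near probe_mid with a fingertip does not shift the handle. Pushed level with the groove's lips it reads about 0.03.
- nest (a point): Where thermometer_center must come to lie, 18 mm above the worktop, in the nest of the case: a recess 48 mm (x axis) by 164 mm (y axis), floor 8 mm and walls 21 mm above the worktop. The thermometer lies in it along y, either way round, 4 mm spare each side. At mid-length the walls are cut away for fingers: 64 mm along y, out to x = +-57 mm, down to 4 mm above the worktop.
- case: The thermometer's black plastic hard case, fixed, opened flat. Origin: centre of the underside of its nest half (122 mm in x, 204 mm in y, rim 24 mm high); axes as the nest. The equally large lid half lies behind it, at +x.
- case_lid (a joint): Angle of the case's hinged lid (rad): 0 = open, flat on the worktop (its start), 3.14 = shut.
- mug: Bystander: a beige mug, 94 mm high, 82 mm across, handle to one side; origin at the centre of its underside. Loose.
- tin: Bystander: a low food tin, 75 mm across, 58 mm high; origin at the centre of its underside. Loose.

How it is judged:
By the outcome, as a careful person would: the job done as asked, in the order asked, and still so for the second after the job is handed in, with the robot touching nothing.
It also fails if it takes over 51 s, if anything falls off the work surface, if the arm or the gripper's body presses on something with over 40 N, if the wrist force passes 120 N, or if a joint passes its speed limit or range.

## Working session

There is one attempt and no reset: what is moved stays moved. The work goes in short steps, Python scripts to look and compute and a tool call to move; the robot and the scene stay as the last step left them, time stands still between calls to the robot, and variables do not carry over. Pictures are saved under pics/ and viewed, at most 10 in all, crops included, and the job is handed in when it is done.

Besides the shell and the picture viewer there is one more tool, called after "Request:" as a command line: name --argument value ..., lists and objects as JSON in quotes. apply_moves: Moves the arm, as the interface text tells. Its arguments: {"type":"object","properties":{"moves":{"type":"array","items":{"type":"number"}},"claw":{"type":"number"},"newtons":{"type":"number"}},"required":["moves"]}

```bash
mkdir -p pics
cat > h.py <<'E'
import numpy as np,cv2
from workcell import status,vision,job
def cam(n):
    d=vision.read_camera(n);return d["image"],np.array(d["camera_matrix"]),np.array(d["camera_from_world"])
def ray(px,K,T,z):
    R,t=T[:3,:3],T[:3,3];c=-R.T@t;out=[]
    for u,v in np.atleast_2d(px):
        d=R.T@np.linalg.inv(K)@[u,v,1];out.append(c+d*(z-c[2])/d[2])
    return np.array(out)
def proj(P,K,T):
    p=np.atleast_2d(P)@T[:3,:3].T+T[:3,3];q=p@K.T;return q[:,:2]/q[:,2:]
E
python3 - <<'E'
from h import *
np.set_printoptions(precision=3,suppress=True)
for n in("top","scene"):
    i,K,T=cam(n);cv2.imwrite(f"pics/{n}0.png",i);print(n,K.tolist(),T.tolist())
print(status.get_state())
E
```

```text
top [[501.30146743548465, 0.0, 320.5579296925698], [0.0, 501.30146743548465, 200.0153165515244], [0.0, 0.0, 1.0]] [[0.005210802222576946, -0.9969672555503339, 0.07764752990683499, -0.07703714929380413], [-0.9892166827308455, -0.01650443840484914, -0.14552648597393672, 0.6213788085818983], [0.14636667020595584, -0.07605192222012656, -0.9863026426910987, 1.5049791819741292], [0.0, 0.0, 0.0, 1.0]]
scene [[467.57123106026677, 0.0, 313.83580212718266], [0.0, 467.57123106026677, 203.4005146026689], [0.0, 0.0, 1.0]] [[0.7509436853137073, -0.6599322434583853, 0.02393774282278705, -0.5283581816216741], [-0.4122511624748393, -0.49680642380541973, -0.7636965079819424, 0.27108434204924725], [0.5158803742396207, 0.5636247078594513, -0.6451314813003137, 1.2175349529123594], [0.0, 0.0, 0.0, 1.0]]
{'clock': 0.1, 'joint_pos': array([0.966, 0.314, 0.045, 1.304, 0.   , 1.431]), 'qvel': array([ 0.001, -0.003,  0.002, -0.   ,  0.001, -0.   ]), 'tau': array([  0.003, -48.173,  29.924,   0.013,  -0.   ,   0.   ]), 'tcp_pos': array([0.257, 0.514, 0.238]), 'orientation': array([-0.   ,  0.23 ,  0.973, -0.001]), 'wrist_force': array([-0.108,  0.243, -0.148]), 'ft_torque': array([ 0.029, -0.058,  0.074]), 'grip_force': 0.0, 'finger_gap': 0.08532779976996785}
```

View pics/top0.png

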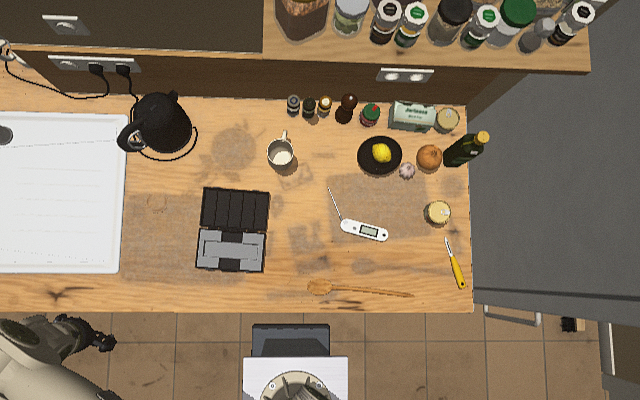

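View pics/scene0.png

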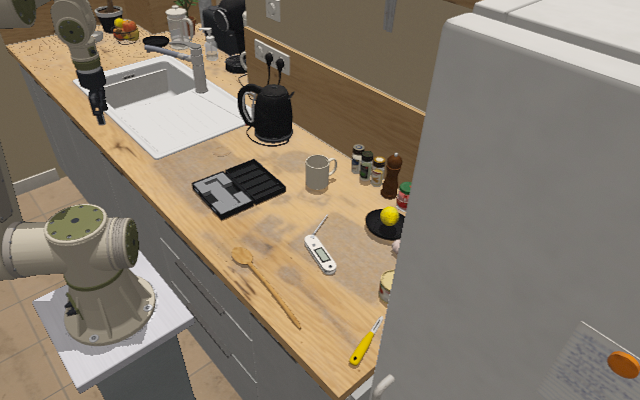

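The top view shows the thermometer handle at about (364,230) with the probe running up-left to (329,188). The case nest is at (231,250) with its lid behind at (235,208), the mug at (281,153) and the tin at (437,212). Next I'll measure.

Run:
```python
from h import *
np.set_printoptions(precision=4,suppress=True)
i,K,T=cam("top")
cv2.imwrite("pics/c1.png",np.hstack([cv2.resize(i[175:255,315:400],None,fx=4.5,fy=4.5,interpolation=cv2.INTER_CUBIC)[:360],cv2.resize(i[180:280,190:280],None,fx=3.6,fy=3.6,interpolation=cv2.INTER_CUBIC)]))
h=cv2.cvtColor(i,cv2.COLOR_BGR2HSV)
m=((h[...,1]<50)&(h[...,2]>170)).astype(np.uint8);m[:, :335]=0;m[:,395:]=0;m[:212]=0;m[250:]=0
c=max(cv2.findContours(m,0,1)[0],key=cv2.contourArea)
w=ray(c[:,0,:].astype(float),K,T,0.02)[:,:2]
print(cv2.contourArea(c),cv2.boundingRect(c));r=cv2.minAreaRect((w*1000).astype(np.float32));print("handle",r)
m=(h[...,2]<130).astype(np.uint8);m[:,:190]=0;m[:,280:]=0;m[:180]=0;m[280:]=0
m=cv2.morphologyEx(m,cv2.MORPH_CLOSE,np.ones((5,5)))
c=max(cv2.findContours(m,0,1)[0],key=cv2.contourArea)
w=ray(c[:,0,:].astype(float),K,T,0.024)[:,:2]
r=cv2.minAreaRect((w*1000).astype(np.float32));print("case",cv2.boundingRect(c),r,cv2.boxPoints(r))
```

```text
544.5 (340, 218, 48, 23)
handle ((535.2094116210938, -209.67872619628906), (154.24778747558594, 40.839019775390625), 75.3304672241211)
case (195, 187, 76, 86) ((529.2681884765625, 198.10726928710938), (209.87791442871094, 258.249755859375), 86.1151123046875) [[393.3302 102.1579]
 [650.9865  84.6609]
 [665.2062 294.0566]
 [407.5499 311.5536]]
```

View pics/c1.png

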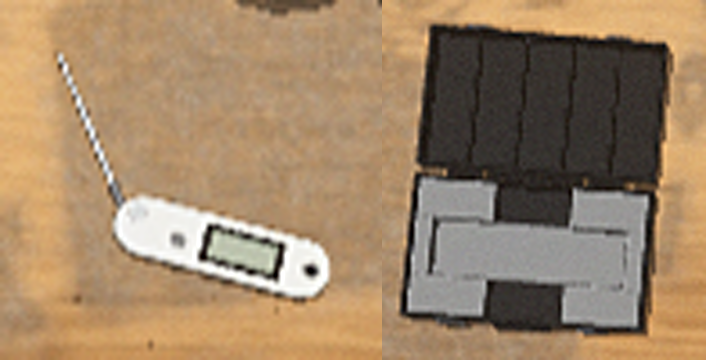

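The crop shows the pivot at the handle's upper-left end, the probe from about px (341,218) to its tip at about (328,187), the grey nest insert with its recess, and dark finger cut-outs above and below it.

Run:
```python
from h import *
np.set_printoptions(precision=4,suppress=True)
i,K,T=cam("top")
h=cv2.cvtColor(i,cv2.COLOR_BGR2HSV)
print("cam",-T[:3,:3].T@T[:3,3])
m=((h[...,1]<40)&(h[...,2]>100)).astype(np.uint8);m[:,:190]=0;m[:,280:]=0;m[:215]=0;m[280:]=0
p=np.argwhere(m)[:,::-1].astype(float)
w=ray(p,K,T,0.021)[:,:2]*1000
r=cv2.minAreaRect(w.astype(np.float32));print("insert",r,len(p))
a=np.radians(75.33);R=np.array([[np.cos(a),-np.sin(a)],[np.sin(a),np.cos(a)]]);c=np.array([535.2,-209.7])
t=ray([[328.3,187.2],[341.2,218.3],[334.7,203]],K,T,0.01)[:,:2]*1000;print("probe",t,(t-c)@R)
pv=c+R@[64,-8];print("pivot",pv)
for th in (0,1.9):
  b=a+th;Rb=np.array([[np.cos(b),-np.sin(b)],[np.sin(b),np.cos(b)]]);print(th,"tip",pv+Rb@[-124,-7.5],"75",pv+Rb@[-75,-7.5])
# mug & tin rough
print("mug,tin top",ray([[281,153]],K,T,.094),ray([[438,212]],K,T,.058))
j,K2,T2=cam("scene")
for q in ([535,-210,20],[*(c+R@[78,0]),10],[*(c-R@[78,0]),10]):print(proj(np.array(q)/1000,K2,T2))
h=cv2.cvtColor(j,cv2.COLOR_BGR2HSV);m=((h[...,1]<50)&(h[...,2]>170)).astype(np.uint8);m[:225]=0;m[285:]=0;m[:,:295]=0;m[:,350:]=0
cc=max(cv2.findContours(m,0,1)[0],key=cv2.contourArea);print(cv2.minAreaRect(cc))
```

```text
cam [0.3948 0.0479 1.5808]
insert ((464.31329345703125, 205.02249145507812), (193.47238159179688, 120.93340301513672), 86.22984313964844) 1890
probe [[ 669.6759  -97.7868]
 [ 570.4063 -139.1483]
 [ 619.0581 -118.3823]] [[ 142.3211 -101.7499]
 [  77.1678  -16.1913]
 [ 109.5779  -57.998 ]]
pivot [ 559.1473 -149.8124]
0 tip [ 534.9996 -271.6694] 75 [ 547.4089 -224.2668]
1.9 tip [ 682.2673 -133.2682] 75 [ 633.3984 -136.85  ]
mug,tin top [[0.7574 0.0542 0.094 ]] [[ 0.589 -0.438  0.058]]
[[318.1129 251.3104]]
[[306.341  236.7356]]
[[330.58   271.8245]]
((320.0, 252.00001525878906), (42.75398635864258, 12.902091026306152), 55.304840087890625)
```

Request:
apply_moves --moves '[14.2,-23.84,-5.5,0,0,-1.363,14.2,-23.84,-5.5,0,0,-1.363,14.2,-23.84,-5.5,0,0,-1.363,14.2,-23.84,-5.5,0,0,-1.363,14.2,-23.84,-5.5,0,0,-1.363,14.2,-23.84,-5.5,0,0,-1.363,14.2,-23.84,-5.5,0,0,-1.363,14.2,-23.84,-5.5,0,0,-1.363,14.2,-23.84,-5.5,0,0,-1.363,14.2,-23.84,-5.5,0,0,-1.363,14.2,-23.84,-5.5,0,0,-1.363,14.2,-23.84,-5.5,0,0,-1.363,14.2,-23.84,-5.5,0,0,-1.363,14.2,-23.84,-5.5,0,0,-1.363,14.2,-23.84,-5.5,0,0,-1.363,14.2,-23.84,-5.5,0,0,-1.363,14.2,-23.84,-5.5,0,0,-1.363,14.2,-23.84,-5.5,0,0,-1.363,14.2,-23.84,-5.5,0,0,-1.363,14.2,-23.84,-5.5,0,0,-1.363]' --claw 0

```text
clock: 1.92
tcp_pos: [0.6121, -0.0819, 0.1013]
orientation: [-0.001, 0.792, 0.61, -0.0]
wrist_force: [-0.5, 0.3, -0.1]
finger_gap: 0.0002
grip_force: 0.0
```

Run:
```python
from h import *
s=np.array([612.1,-81.9]);pv=np.array([559.1,-149.8]);out=[]
for th in np.linspace(2.15,0.12,16):
  b=np.radians(75.33)+th;c,q=np.cos(b),np.sin(b)
  p=(pv+np.array([[c,-q],[q,c]])@[-75,-22.7]-s)/25;out.append([round(float(v),2) for v in p])
print(out)
```

```text
[[0.44, -0.9], [0.66, -1.26], [0.83, -1.65], [0.94, -2.06], [1.01, -2.48], [1.01, -2.9], [0.96, -3.32], [0.85, -3.73], [0.68, -4.12], [0.47, -4.49], [0.2, -4.82], [-0.1, -5.11], [-0.44, -5.37], [-0.82, -5.57], [-1.21, -5.72], [-1.63, -5.81]]
```

Request:
apply_moves --moves '[0,0,-1.2,0,0,0,0,0,-2.4,0,0,0,0,0,-3.5,0,0,0,0,0,-3.5,0,0,0,0.44,-0.9,-3.5,0,0,0,0.66,-1.26,-3.5,0,0,0,0.83,-1.65,-3.5,0,0,0,0.94,-2.06,-3.5,0,0,0,1.01,-2.48,-3.5,0,0,0,1.01,-2.9,-3.5,0,0,0,0.96,-3.32,-3.5,0,0,0,0.85,-3.73,-3.5,0,0,0,0.68,-4.12,-3.5,0,0,0,0.47,-4.49,-3.5,0,0,0,0.2,-4.82,-3.5,0,0,0,-0.1,-5.11,-3.5,0,0,0,-0.44,-5.37,-3.5,0,0,0,-0.82,-5.57,-3.5,0,0,0,-1.21,-5.72,-3.5,0,0,0,-1.5,-5.79,-3.5,0,0,0]'

```text
clock: 3.58
tcp_pos: [0.5737, -0.2271, 0.0143]
orientation: [-0.0, 0.792, 0.61, -0.0]
wrist_force: [0.2, 0.9, 0.0]
finger_gap: -0.0003
grip_force: 0.1
```

Run:
```python
from h import *
i,K,T=cam("top");j,_,_=cam("scene")
cv2.imwrite("pics/c2.png",np.hstack([cv2.resize(i[170:260,315:415],None,fx=4,fy=4,interpolation=2),cv2.resize(j[200:290,280:380],None,fx=4,fy=4,interpolation=2)]))
```

```text
(no output)
```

View pics/c2.png

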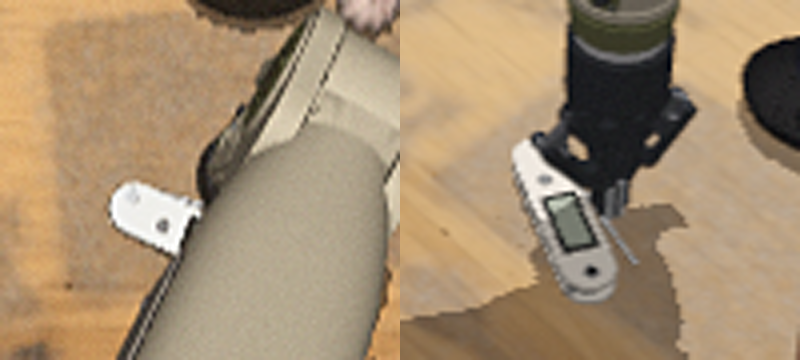

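The probe swung in and now sits about 0.2 rad out, with the handle unmoved. I'll push it level with the lips, back off, and open part way.

Request:
apply_moves --moves '[-0.12,0.03,0,0,0,0,-0.24,0.06,0,0,0,0,-0.24,0.06,0,0,0,0]'

```text
clock: 3.93
tcp_pos: [0.5692, -0.2248, 0.0144]
orientation: [0.0, 0.792, 0.611, 0.0]
wrist_force: [-0.1, -0.6, -0.1]
finger_gap: 0.0
grip_force: 0.1
```

Request:
apply_moves --moves '[0.8,-0.2,0,0,0,0,2.2,-0.6,0,0,0,0,2.2,-0.6,0,0,0,0,2.2,-0.6,0,0,0,0,2.2,-0.6,0,0,0,0,2.2,-0.6,0,0,0,0,2.2,-0.6,0,0,0,0]' --claw 53

```text
clock: 4.52
tcp_pos: [0.6233, -0.2397, 0.0143]
orientation: [-0.0, 0.792, 0.611, -0.0]
wrist_force: [-0.3, 1.1, 0.8]
finger_gap: 0.045
grip_force: 0.0
```

Run:
```python
from h import *
i,K,T=cam("top");j,_,_=cam("scene")
cv2.imwrite("pics/c3.png",np.hstack([cv2.resize(i[190:260,325:405],None,fx=5,fy=5,interpolation=2),cv2.resize(j[220:290,290:370],None,fx=5,fy=5,interpolation=2)]))
```

```text
(no output)
```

View pics/c3.png

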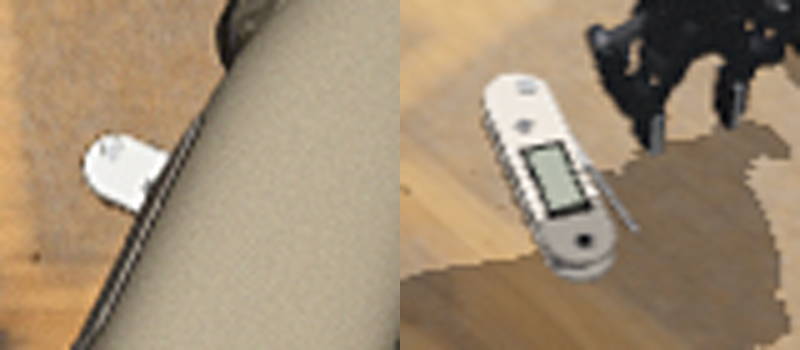

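The probe is still slightly out, with its tip at scene px (337,266). The fingertips are slim. Next I'll feel for the worktop with the tips at this opening.

Request:
apply_moves --moves '[0,0,-0.2,0,0,0,0,0,-0.2,0,0,0]'

```text
clock: 4.78
tcp_pos: [0.6236, -0.24, 0.0087]
orientation: [-0.0, 0.792, 0.611, -0.0]
wrist_force: [-0.4, 0.9, 0.1]
finger_gap: 0.0455
grip_force: 0.0
```

Run:
```python
from h import *
np.set_printoptions(precision=4,suppress=True)
j,K,T=cam("scene")
t=ray([[337.2,266]],K,T,.01)[:,:2]*1000
a=np.radians(75.33);R=np.array([[np.cos(a),-np.sin(a)],[np.sin(a),np.cos(a)]]);c=np.array([535.2,-209.7]);print(t,(t-c)@R)
h=cv2.cvtColor(j,cv2.COLOR_BGR2HSV);m=((h[...,1]<50)&(h[...,2]>170)).astype(np.uint8);m[:225]=0;m[285:]=0;m[:,:295]=0;m[:,350:]=0
cc=max(cv2.findContours(m,0,1)[0],key=cv2.contourArea);print(cv2.minAreaRect(cc))
print(status.get_state()["wrist_force"])
```

```text
[[ 544.8593 -281.2435]] [[-66.765  -27.4629]]
((319.1649475097656, 250.37112426757812), (36.34939193725586, 14.824054718017578), 66.03751373291016)
[-0.525  -0.0936  0.2803]
```

Request:
apply_moves --moves '[0,0,-0.1,0,0,0,0,0,-0.1,0,0,0]'

```text
clock: 5.0
tcp_pos: [0.624, -0.2401, 0.0063]
orientation: [-0.0, 0.792, 0.611, -0.0]
wrist_force: [-0.4, 0.4, -0.8]
finger_gap: 0.0455
grip_force: 0.0
```

Request:
apply_moves --moves '[0,0,-0.06,0,0,0,0,0,-0.06,0,0,0]'

```text
clock: 5.17
tcp_pos: [0.6243, -0.2403, 0.0058]
orientation: [0.0, 0.792, 0.611, 0.0]
wrist_force: [-0.4, 0.4, 4.6]
finger_gap: 0.0454
grip_force: 2.0
```

Request:
apply_moves --moves '[0,0,1.6,0,0,0,-0.5,0,2.0,0.15,0.574,0,-1.2,0.04,2.0,0.15,0.574,0,-2.41,0.09,2.0,0.15,0.574,0,-2.41,0.09,2.0,0.15,0.574,0,-2.41,0.09,2.0,0.15,0.574,0,-2.41,0.09,1.5,0.15,0.574,0,-2.41,0.09,0.9,0.15,0.574,0,-2.41,0.09,0.9,0.15,0.574,0,-2.41,0.09,0.9,0.15,0.574,0]'

```text
clock: 6.0
tcp_pos: [0.5636, -0.2377, 0.027]
orientation: [-0.231, 0.757, 0.584, -0.179]
wrist_force: [-0.5, -0.8, 0.5]
finger_gap: 0.0452
grip_force: 0.0
```

```bash
cat >> h.py <<'E'
from scipy.spatial.transform import Rotation as Ro
def hf():
    s=status.get_state();q=s["orientation"];A=Ro.from_quat(q[[1,2,3,0]]).as_matrix()
    a=np.radians(75.33);H=np.array([[np.cos(a),-np.sin(a),0],[np.sin(a),np.cos(a),0],[0,0,1]]);c=np.array([535.2,-209.7,0])
    g=s["finger_gap"]*500;sg=1 if A[0,1]>0 else -1
    f=lambda v:np.round(H.T@v,2)
    print("tcp_h",f(s["tcp_pos"]*1000-c),"edge",f(s["tcp_pos"]*1000+A@[0,sg*g,5.9]-c),"other",f(s["tcp_pos"]*1000+A@[0,-sg*g,5.9]-c),"tilt",np.degrees(np.arccos(-A[2,2])),"ytool",f(A[:,1]),s["wrist_force"].round(1))
E
python3 -c "from h import *;hf();print(status.get_state()['joint_pos'])"
```

```text
tcp_h [-19.9  -34.6   26.97] edge [-19.91 -50.04   9.45] other [-19.88 -12.57  34.7 ] tilt 33.97937039489761 ytool [-0.   -0.83 -0.56] [-0.5 -0.8  0.5]
[-0.47256748  1.04253988  0.64345564  1.75385031 -0.12043142  1.39122092]
```

Request:
apply_moves --moves '[-0.3,0.08,-0.035,0,0,0,-0.6,0.16,-0.035,0,0,0,-0.9,0.23,-0.035,0,0,0,-1.12,0.29,-0.035,0,0,0,-1.12,0.29,-0.035,0,0,0]'

```text
clock: 6.42
tcp_pos: [0.5353, -0.2305, 0.0298]
orientation: [-0.23, 0.758, 0.584, -0.178]
wrist_force: [0.7, -0.3, 0.3]
finger_gap: 0.0456
grip_force: 0.0
```

Request:
apply_moves --moves '[-0.04,0.01,0,0,0,0,-0.08,0.02,0,0,0,0,-0.12,0.03,0,0,0,0,-0.12,0.03,0,0,0,0]'

```text
clock: 6.75
tcp_pos: [0.5332, -0.23, 0.0273]
orientation: [-0.231, 0.757, 0.584, -0.179]
wrist_force: [0.8, -1.1, 0.2]
finger_gap: 0.0451
grip_force: 0.1
```

Run:
```python
from h import *
hf()
i,K,T=cam("top");j,_,_=cam("scene")
cv2.imwrite("pics/c4.png",np.hstack([cv2.resize(i[190:260,325:405],None,fx=5,fy=5,interpolation=2),cv2.resize(j[220:290,290:370],None,fx=5,fy=5,interpolation=2)]))
```

```text
tcp_h [-20.17  -3.21  27.27] edge [-20.2  -18.61   9.8 ] other [-20.15  18.77  34.95] tilt 33.93474110562996 ytool [-0.   -0.83 -0.56] [ 0.8 -1.1  0.2]
```

View pics/c4.png

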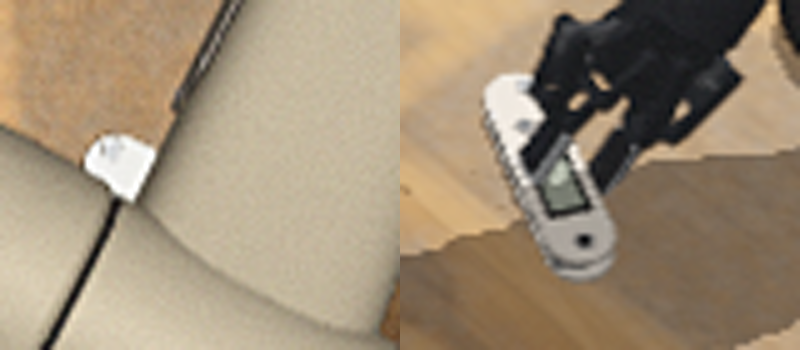

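The probe is no longer visible beyond the handle, so it is at the groove, and the tilted fingertip is at the lip. I'll settle the height and press a little deeper.

Request:
apply_moves --moves '[0,0,-0.04,0,0,0,-0.02,0.005,-0.04,0,0,0,-0.04,0.01,-0.04,0,0,0,-0.06,0.015,-0.04,0,0,0,-0.06,0.015,-0.04,0,0,0,-0.06,0.015,-0.04,0,0,0]'

```text
clock: 7.35
tcp_pos: [0.5315, -0.2296, 0.0259]
orientation: [-0.231, 0.757, 0.584, -0.179]
wrist_force: [0.7, 0.2, 0.1]
finger_gap: 0.0455
grip_force: 0.1
```

```bash
python3 -c "from h import *;hf()"
```

```text
tcp_h [-20.16  -1.43  25.88] edge [-20.18 -17.01   8.26] other [-20.14  20.75  33.72] tilt 33.994607767501996 ytool [-0.   -0.83 -0.56] [0.7 0.2 0.1]
```

Request:
apply_moves --moves '[-0.02,0.005,0,0,0,0,-0.04,0.01,0,0,0,0,-0.06,0.015,0,0,0,0,-0.08,0.02,0,0,0,0,-0.08,0.02,0,0,0,0,-0.08,0.02,0,0,0,0]'

```text
clock: 7.85
tcp_pos: [0.5295, -0.2291, 0.026]
orientation: [-0.231, 0.757, 0.584, -0.179]
wrist_force: [0.1, -0.1, -0.7]
finger_gap: 0.0452
grip_force: 0.1
```

Run:
```python
from h import *
hf()
i,K,T=cam("top");j,_,_=cam("scene")
cv2.imwrite("pics/c5.png",np.hstack([cv2.resize(i[190:260,325:405],None,fx=5,fy=5,interpolation=2),cv2.resize(j[220:290,290:370],None,fx=5,fy=5,interpolation=2)]))
a=cv2.imread("pics/c4.png")[:,400:540];b=cv2.imread("pics/c5.png")[:,400:540]
h=[]
for q in(a,b):
    s=cv2.cvtColor(q,cv2.COLOR_BGR2HSV);m=(s[...,1]<50)&(s[...,2]>170);ys,xs=np.nonzero(m);h.append((xs.mean(),ys.mean(),m.sum()))
print(h)
```

```text
tcp_h [-20.2    0.65  25.99] edge [-20.23 -14.79   8.46] other [-20.18  22.7   33.74] tilt 33.99319661799884 ytool [-0.   -0.83 -0.56] [ 0.1 -0.1 -0.7]
[(np.float64(111.88090349075975), np.float64(116.61660310941625), np.int64(3409)), (np.float64(107.5690897184021), np.float64(116.29862475442043), np.int64(3054))]
```

Request:
apply_moves --moves '[0.2,-0.05,0,0,0,0,0.9,-0.24,0,0,0,0,2.0,-0.5,0,0,0,0,2.6,-0.68,0.5,0,0,0,2.6,1,3,-0.15,-0.574,0,2.6,3,5,-0.15,-0.574,0,2,6,5,-0.15,-0.574,0,1,7,5,-0.15,-0.574,0,1,7,5,-0.15,-0.574,0,1,7,5,-0.15,-0.574,0,1,7,5,-0.15,-0.574,0]' --claw 100

```text
clock: 8.87
tcp_pos: [0.5486, -0.049, 0.1523]
orientation: [-0.001, 0.791, 0.612, 0.0]
wrist_force: [-0.6, 0.2, -1.4]
finger_gap: 0.0856
grip_force: 0.0
```

Run:
```python
from h import *
np.set_printoptions(precision=4,suppress=True)
i,K,T=cam("top");j,K2,T2=cam("scene")
cv2.imwrite("pics/c6.png",np.hstack([cv2.resize(i[190:260,325:405],None,fx=5,fy=5,interpolation=2),cv2.resize(j[220:290,290:370],None,fx=5,fy=5,interpolation=2)]))
h=cv2.cvtColor(i,cv2.COLOR_BGR2HSV)
m=((h[...,1]<50)&(h[...,2]>170)).astype(np.uint8);m[:, :335]=0;m[:,395:]=0;m[:212]=0;m[250:]=0
c=max(cv2.findContours(m,0,1)[0],key=cv2.contourArea)
w=ray(c[:,0,:].astype(float),K,T,0.02)[:,:2]
print(cv2.contourArea(c),cv2.minAreaRect((w*1000).astype(np.float32)));print(status.get_state()["tcp_pos"])
```

```text
562.5 ((536.136474609375, -212.5973358154297), (156.3647003173828, 64.16019439697266), 64.07421112060547)
[ 0.5527 -0.0507  0.1535]
```

View pics/c6.png

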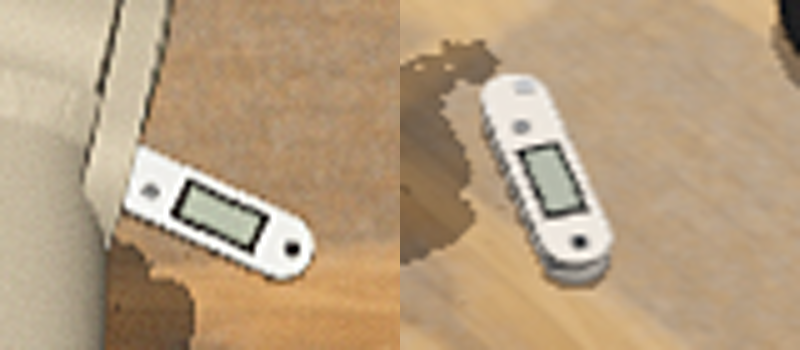

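The probe is tucked and no longer visible outside the handle. The handle has turned a few degrees, so I'll clear the arm and remeasure.

Request:
apply_moves --moves '[-1,5,0,0,0,0,-1,5,0,0,0,0,-1,5,0,0,0,0,-1,5,0,0,0,0,-1,5,0,0,0,0]'

```text
clock: 9.38
tcp_pos: [0.53, 0.0724, 0.1509]
orientation: [0.0, 0.791, 0.612, -0.0]
wrist_force: [0.2, -0.7, -0.3]
finger_gap: 0.0854
grip_force: 0.0
```

Run:
```python
from h import *
np.set_printoptions(precision=4,suppress=True)
i,K,T=cam("top");j,K2,T2=cam("scene")
h=cv2.cvtColor(i,cv2.COLOR_BGR2HSV)
m=((h[...,1]<50)&(h[...,2]>170)).astype(np.uint8);m[:, :335]=0;m[:,395:]=0;m[:205]=0;m[255:]=0
c=max(cv2.findContours(m,0,1)[0],key=cv2.contourArea)
for z in (.02,.01):
  w=ray(c[:,0,:].astype(float),K,T,z)[:,:2]
  print(cv2.contourArea(c),cv2.boundingRect(c),cv2.minAreaRect((w*1000).astype(np.float32)))
d=((h[...,2]<120)).astype(np.uint8);M=cv2.drawContours(np.zeros_like(m),[c],-1,1,-1)
M=(M&((h[...,2]<215)|(h[...,1]>25))).astype(np.uint8);M=cv2.erode(cv2.drawContours(np.zeros_like(m),[c],-1,1,-1),np.ones((3,3)))&M
c2=max(cv2.findContours(M,0,1)[0],key=cv2.contourArea);w=ray(c2[:,0,:].astype(float),K,T,.02)[:,:2]*1000;print("disp",cv2.minAreaRect(w.astype(np.float32)))
s=status.get_state();print(s["tcp_pos"],s["orientation"])
# nest recess: dark thin lines inside insert
C=np.array([464.3,205.]);a=np.radians(-3.8);ex=np.array([np.cos(a),np.sin(a)]);ey=np.array([-ex[1],ex[0]])
g=cv2.cvtColor(i,cv2.COLOR_BGR2GRAY).astype(np.float32)
def prof(o,d,side,L,z=.021):
  t=np.arange(-L,L+1,2.);acc=0
  for k in side:
    P=np.array([[*(C+o+d*x+(ey if d is ex else ex)*k),z*1000] for x in t])/1000
    q=proj(P,K,T).astype(np.float32);acc=acc+cv2.remap(g,q[:,0].reshape(1,-1),q[:,1].reshape(1,-1),1)[0]
  return t,acc/len(side)
for nm,d,side,L in(("x@+",ex,np.arange(50,72,4),70),("x@-",ex,np.arange(-70,-48,4),70),("y",ey,np.arange(-14,15,4),112)):
  t,v=prof(0,d,side,L);print(nm,[(int(a),int(b)) for a,b in zip(t,v)])
```

```text
541.5 (342, 217, 46, 29) ((530.5606689453125, -211.3479461669922), (154.04937744140625, 40.89562225341797), 65.87921142578125)
541.5 (342, 217, 46, 29) ((531.430419921875, -213.00900268554688), (155.03639221191406, 41.15766143798828), 65.87919616699219)
disp ((524.7020263671875, -224.13255310058594), (58.711734771728516, 30.458072662353516), 65.89159393310547)
[0.5306 0.0702 0.1508] [ 0.0004  0.7919  0.6106 -0.0001]
x@+ [(-70, 144), (-68, 145), (-66, 132), (-64, 105), (-62, 81), (-60, 70), (-58, 56), (-56, 51), (-54, 86), (-52, 127), (-50, 152), (-48, 155), (-46, 151), (-44, 149), (-42, 149), (-40, 150), (-38, 151), (-36, 151), (-34, 150), (-32, 149), (-30, 150), (-28, 151), (-26, 153), (-24, 148), (-22, 143), (-20, 142), (-18, 146), (-16, 150), (-14, 151), (-12, 151), (-10, 151), (-8, 152), (-6, 151), (-4, 151), (-2, 150), (0, 151), (2, 152), (4, 151), (6, 151), (8, 151), (10, 152), (12, 151), (14, 151), (16, 151), (18, 151), (20, 153), (22, 157), (24, 130), (26, 107), (28, 113), (30, 137), (32, 157), (34, 151), (36, 150), (38, 151), (40, 151), (42, 151), (44, 151), (46, 151), (48, 
[... 1534 characters left out ...]
4, 151), (-12, 151), (-10, 150), (-8, 150), (-6, 151), (-4, 151), (-2, 150), (0, 151), (2, 152), (4, 151), (6, 150), (8, 150), (10, 151), (12, 150), (14, 151), (16, 151), (18, 151), (20, 151), (22, 151), (24, 151), (26, 152), (28, 152), (30, 151), (32, 150), (34, 150), (36, 150), (38, 151), (40, 152), (42, 151), (44, 151), (46, 152), (48, 152), (50, 151), (52, 151), (54, 152), (56, 152), (58, 151), (60, 152), (62, 151), (64, 151), (66, 151), (68, 150), (70, 151), (72, 153), (74, 156), (76, 153), (78, 108), (80, 53), (82, 70), (84, 137), (86, 158), (88, 152), (90, 150), (92, 152), (94, 158), (96, 140), (98, 54), (100, 29), (102, 77), (104, 139), (106, 155), (108, 150), (110, 149), (112, 149)]
```

Run:
```python
from h import *
from scipy.signal import find_peaks
_,K,T=cam("top");g=cv2.cvtColor(cv2.imread("pics/top0.png"),cv2.COLOR_BGR2GRAY).astype(np.float32)
C=np.array([464.3,205.]);a=np.radians(-3.8);ex=np.array([np.cos(a),np.sin(a)]);ey=np.array([-ex[1],ex[0]])
def prof(d,e,side,L,z=21):
  t=np.arange(-L,L+.5,1.);acc=0
  for k in side:
    P=np.array([[*(C+d*x+e*k),z] for x in t])/1000
    q=proj(P,K,T).astype(np.float32);acc=acc+cv2.remap(g,q[:,:1],q[:,1:],1)[:,0]
  return t,acc/len(side)
for nm,d,e,s,L in(("x@+",ex,ey,np.arange(44,72,4),72),("x@-",ex,ey,np.arange(-70,-42,4),72),("y",ey,ex,np.arange(-14,15,4),112),("y@x=40",ey,ex,np.arange(32,50,4),112),("y@x=-40",ey,ex,np.arange(-50,-31,4),112)):
  t,v=prof(d,e,s,L);p,_=find_peaks(-v,prominence=8);dv=np.diff(v);E=np.nonzero((abs(dv)>10)&(abs(dv)>=np.r_[0,abs(dv)[:-1]])&(abs(dv)>=np.r_[abs(dv)[1:],0]))[0]
  print(nm,"dips",[(int(t[k]),int(v[k])) for k in p],"edges",[(t[k]+.5,int(dv[k])) for k in E])
```

```text
x@+ dips [(-56, 46), (-22, 141), (27, 111), (63, 29)] edges [(np.float64(-63.5), -15), (np.float64(-53.5), 26), (np.float64(24.5), -14), (np.float64(30.5), 14), (np.float64(60.5), -28)]
x@- dips [(-57, 48), (-19, 141), (26, 94), (63, 25)] edges [(np.float64(-60.5), -19), (np.float64(-53.5), 23), (np.float64(23.5), -17), (np.float64(28.5), 15), (np.float64(60.5), -29)]
y dips [(-101, 32), (-82, 128), (81, 50), (99, 27)] edges [(np.float64(-107.5), -21), (np.float64(-102.5), -15), (np.float64(-96.5), 34), (np.float64(-83.5), -11), (np.float64(-80.5), 10), (np.float64(78.5), -32), (np.float64(82.5), 34), (np.float64(97.5), -45), (np.float64(102.5), 34)]
y@x=40 dips [(-100, 31), (-78, 150), (-29, 40), (29, 27), (47, 150), (99, 21)] edges [(np.float64(-105.5), -30), (np.float64(-96.5), 30), (np.float64(-32.5), -28), (np.float64(33.5), 39), (np.float64(97.5), -49), (np.float64(102.5), 36)]
y@x=-40 dips [(-101, 26), (-53, 149), (-30, 37), (29, 33), (65, 148), (99, 24)] edges [(np.float64(-107.5), -23), (np.float64(-103.5), -20), (np.float64(-96.5), 42), (np.float64(-32.5), -47), (np.float64(32.5), 32), (np.float64(97.5), -50), (np.float64(102.5), 31)]
```

Request:
apply_moves --moves '[0.05,-11.29,-2.5,0,0,-0.164,0.05,-11.29,-2.5,0,0,-0.164,0.05,-11.29,-2.5,0,0,-0.164,0.05,-11.29,-2.5,0,0,-0.164,0.05,-11.29,-2.5,0,0,-0.164,0.05,-11.29,-2.5,0,0,-0.164,0.05,-11.29,-2.5,0,0,-0.164,0.05,-11.29,-2.5,0,0,-0.164,0.05,-11.29,-2.5,0,0,-0.164,0.05,-11.29,-3.6,0,0,-0.164,0.05,-11.29,-4.6,0,0,-0.164,0.05,-11.29,-5.65,0,0,-0.164,0.05,-11.29,-5.65,0,0,-0.164,0.05,-11.29,-5.65,0,0,-0.164]' --claw 100

```text
clock: 10.7
tcp_pos: [0.5294, -0.2102, 0.0088]
orientation: [-0.002, 0.839, 0.544, -0.001]
wrist_force: [0.5, -0.5, 0.8]
finger_gap: 0.0854
grip_force: 0.0
```

Request:
apply_moves --moves '[0,0,0,0,0,0,0,0,0,0,0,0,0,0,0,0,0,0,0,0,0,0,0,0,0,0,0,0,0,0,0,0,0,0,0,0,0,0,0,0,0,0,0,0,0,0,0,0]' --claw 0 --newtons 30

```text
clock: 11.37
tcp_pos: [0.532, -0.2119, 0.0114]
orientation: [0.001, 0.839, 0.544, 0.001]
wrist_force: [0.3, 0.3, 5.9]
finger_gap: 0.0394
grip_force: 30.5
```

Request:
apply_moves --moves '[0,0,0.3,0,0,0,0,0,1,0,0,0,0,0,2,0,0,0,0,0,3.2,0,0,0,0,0,3.2,0,0,0,0,0,3.2,0,0,0,0,0,3.2,0,0,0]'

```text
clock: 11.95
tcp_pos: [0.5305, -0.2112, 0.0896]
orientation: [-0.0, 0.839, 0.544, -0.0]
wrist_force: [-0.4, -0.1, -0.9]
finger_gap: 0.0388
grip_force: 30.7
```

Run:
```python
from h import *
j,K2,T2=cam("scene");s=status.get_state();print(s["tcp_pos"],s["orientation"],s["wrist_force"],s["finger_gap"],s["ft_torque"])
cv2.imwrite("pics/c7.png",cv2.resize(j[150:290,270:430],None,fx=4,fy=4,interpolation=2))
```

```text
[ 0.52992292 -0.21087402  0.08885116] [-7.48602258e-04  8.39256745e-01  5.43734663e-01 -4.14064318e-04] [-0.41257483 -0.6320976  -1.37622065] 0.039000391840578914 [ 0.00561373 -0.03818664 -0.00227164]
```

View pics/c7.png

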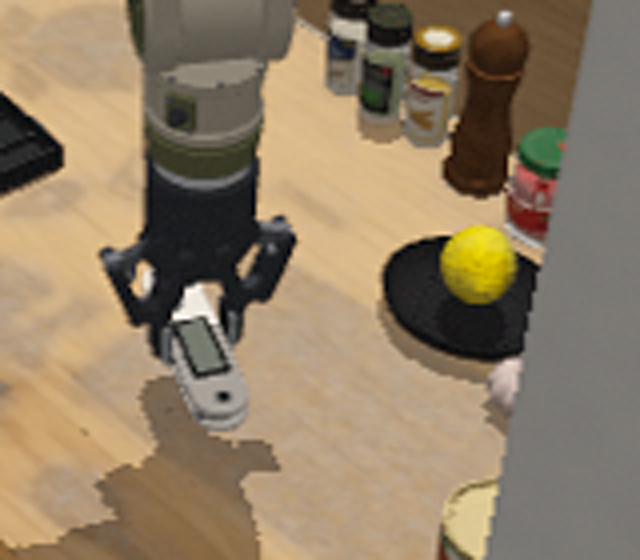

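The thermometer is held level between the fingers, with the probe still tucked. Carrying it to above the nest.

Request:
apply_moves --moves '[-2.52,16.66,0,0,0,0.355,-2.52,16.66,0,0,0,0.355,-2.52,16.66,0,0,0,0.355,-2.52,16.66,0,0,0,0.355,-2.52,16.66,0,0,0,0.355,-2.52,16.66,0,0,0,0.355,-2.52,16.66,0,0,0,0.355,-2.52,16.66,0,0,0,0.355,-2.52,16.66,0,0,0,0.355,-2.52,16.66,0,0,0,0.355,-2.52,16.66,0,0,0,0.355,-2.52,16.66,0,0,0,0.355,-2.52,16.66,0,0,0,0.355,-2.52,16.66,0,0,0,0.355,-2.52,16.66,0,0,0,0.355]'

```text
clock: 13.25
tcp_pos: [0.4678, 0.2036, 0.0892]
orientation: [-0.0, 0.731, 0.682, -0.001]
wrist_force: [-0.0, -0.7, -0.1]
finger_gap: 0.0395
grip_force: 30.7
```

Request:
apply_moves --moves '[0,0,-0.8,0,0,0,0,0,-1.6,0,0,0,0,0,-1.9,0,0,0,0,0,-1.9,0,0,0]'

```text
clock: 13.58
tcp_pos: [0.4663, 0.2034, 0.0403]
orientation: [-0.001, 0.731, 0.683, -0.002]
wrist_force: [-0.1, -0.1, -1.4]
finger_gap: 0.0392
grip_force: 30.7
```

Run:
```python
from h import *
i,_,_=cam("top");j,K2,T2=cam("scene");s=status.get_state();print(s["tcp_pos"],s["orientation"],s["wrist_force"],s["finger_gap"],s["ft_torque"])
cv2.imwrite("pics/c8.png",np.hstack([cv2.resize(j[140:230,180:300],None,fx=4,fy=4,interpolation=2),cv2.resize(i[180:280,190:270],None,fx=3.6,fy=3.6,interpolation=2)]))
```

```text
[0.46792747 0.20432807 0.0423598 ] [-1.06712260e-04  7.30571992e-01  6.82835619e-01 -2.64142368e-04] [ 0.47309512  0.07083601 -0.82258214] 0.03921985358934518 [-0.00101082  0.00321472  0.01907621]
```

View pics/c8.png

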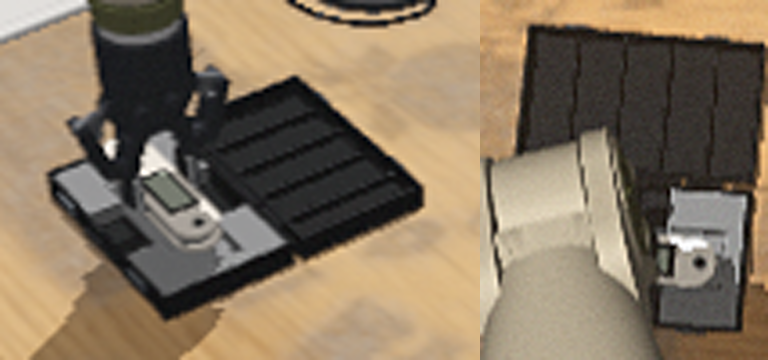

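The thermometer hangs just above the nest, lined up by eye, with its end dot at top px (251,253). I'll check that dot numerically.

Run:
```python
from h import *
np.set_printoptions(precision=1,suppress=True)
i,K,T=cam("top")
def dot(im,x0,x1,y0,y1):
    g=255-cv2.cvtColor(im,6)[y0:y1,x0:x1].astype(float);w=np.clip(g-120,0,None);ys,xs=np.mgrid[y0:y1,x0:x1];return [[(w*xs).sum()/w.sum(),(w*ys).sum()/w.sum()]]
def fr(p,c,a):
    a=np.radians(a);return np.array([[np.cos(a),np.sin(a)],[-np.sin(a),np.cos(a)]])@(p-c)
o=cv2.imread("pics/top0.png")
d0=dot(o,381,387,232,238);d1=dot(i,248,254,250,256);print(d0,d1)
print(fr(ray(d0,K,T,.02)[0,:2]*1000,np.array([535.2,-209.7]),75.33))
print(fr(ray(d1,K,T,.052)[0,:2]*1000,np.array([467.7,205.2]),86.2))
```

```text
[[np.float64(383.6143497757848), np.float64(234.61883408071748)]] [[np.float64(250.19733924611972), np.float64(251.85033259423503)]]
[-64.9  -0.6]
[-63.7   3.2]
```

Run:
```python
from h import *
np.set_printoptions(precision=1,suppress=True)
i,K,T=cam("top");j,K2,T2=cam("scene")
def dot(im,cx,cy,r=4):
    p=cv2.resize(im[cy-r:cy+r+1,cx-r:cx+r+1],None,fx=8,fy=8,interpolation=2);g=cv2.GaussianBlur(cv2.cvtColor(p,6),(0,0),6)
    b=np.s_[16:-16,16:-16];k=np.unravel_index(np.argmin(g[b]),g[b].shape);return np.array([cx-r+(k[1]+16.5)/8-.5,cy-r+(k[0]+16.5)/8-.5]),g[b].min()
def fr(p,c,a):
    a=np.radians(a);return np.array([[np.cos(a),np.sin(a)],[-np.sin(a),np.cos(a)]])@(p-c)
def tri(a,b):
    X=cv2.triangulatePoints(K@T[:3],K2@T2[:3],a.reshape(2,1),b.reshape(2,1));return X[:3,0]/X[3,0]*1000
d1,_=dot(i,251,252);s1,_=dot(j,230,195)
X=tri(d1,s1);print(d1,s1,X,"nest fr",fr(X[:2],np.array([467.7,205.2]),86.2),"top-only",fr(ray(d1,K,T,.052)[0,:2]*1000,np.array([467.7,205.2]),86.2),"scene-only",fr(ray(s1,K2,T2,.052)[0,:2]*1000,np.array([467.7,205.2]),86.2))
# tool frame from tcp
o=cv2.imread("pics/top0.png");oj=cv2.imread("pics/scene0.png")
d0,_=dot(o,384,235);s0,_=dot(oj,327,270);Y=tri(d0,s0);c=np.array([535.2,-209.7])
print(d0,s0,Y,"top",fr(ray(d0,K,T,.02)[0,:2]*1000,c,75.33),"scene",fr(ray(s0,K2,T2,.02)[0,:2]*1000,c,75.33))
# scene: nest features: finger cut-outs' outlines (dark areas) from initial picture
g=cv2.cvtColor(oj,6).astype(np.float32);C=np.array([467.7,205.2]);a=np.radians(-3.8);ex=np.array([np.cos(a),np.sin(a)]);ey=np.array([-ex[1],ex[0]])
for k0 in(-60,45,60):
  t=np.arange(-75,76,1.);v=0
  for k in range(k0-6,k0+7,3):
    q=proj(np.array([[*(C+ex*x+ey*k),21] for x in t])/1000,K2,T2).astype(np.float32);v=v+cv2.remap(g,q[:,:1],q[:,1:],1)[:,0]/5
  print(k0,[(int(x),int(y)) for x,y in zip(t,v)][5:-5:3])
```

```text
[250.2 251.6] [229.4 194.3] [462.5 141.2  51.4] nest fr [-64.2   0.9] top-only [-63.6   2.4] scene-only [-65.6  -0.3]
[383.6 234.7] [325.1 270.8] [ 515.5 -272.1    5.1] top [-64.7  -0.4] scene [-75.7  16.8]
-60 [(-70, 122), (-67, 60), (-64, 52), (-61, 79), (-58, 52), (-55, 74), (-52, 138), (-49, 153), (-46, 151), (-43, 151), (-40, 151), (-37, 150), (-34, 150), (-31, 151), (-28, 151), (-25, 152), (-22, 151), (-19, 150), (-16, 150), (-13, 150), (-10, 150), (-7, 151), (-4, 151), (-1, 151), (2, 151), (5, 151), (8, 151), (11, 151), (14, 151), (17, 140), (20, 100), (23, 71), (26, 99), (29, 145), (32, 152), (35, 151), (38, 151), (41, 151), (44, 151), (47, 151), (50, 152), (53, 153), (56, 138), (59, 86), (62, 43), (65, 36), (68, 39)]
45 [(-70, 94), (-67, 57), (-64, 57), (-61, 68), (-58, 46), (-55, 73), (-52, 136), (-49, 152), (-46, 151), (-43, 151), (-40, 151), (-37, 151), (-34, 151), (-31, 151), (-28, 151), (-25, 152), (-22, 152), (-19, 151), (-16, 151), (-13, 151), (-10, 151), (-7, 150), (-4, 151), (-1, 151), (2, 151), (5, 151), (8, 151), (11, 151), (14, 153), (17, 141), (20, 98), (23, 70), (26, 107), (29, 145), (32, 152), (35, 151), (38, 151), (41, 151), (44, 151), (47, 151), (50, 152), (53, 156), (56, 141), (59, 86), (62, 41), (65, 32), (68, 29)]
60 [(-70, 95), (-67, 49), (-64, 50), (-61, 80), (-58, 54), (-55, 74), (-52, 131), (-49, 151), (-46, 151), (-43, 151), (-40, 150), (-37, 150), (-34, 151), (-31, 151), (-28, 152), (-25, 152), (-22, 139), (-19, 122), (-16, 118), (-13, 125), (-10, 122), (-7, 115), (-4, 118), (-1, 122), (2, 117), (5, 124), (8, 123), (11, 117), (14, 117), (17, 115), (20, 88), (23, 71), (26, 107), (29, 146), (32, 152), (35, 151), (38, 150), (41, 150), (44, 150), (47, 150), (50, 151), (53, 156), (56, 140), (59, 84), (62, 40), (65, 35), (68, 35)]
```

Both views say the thermometer sits about 2.7 mm towards the robot from the nest centre, so I'll correct that and lower it.

Request:
apply_moves --moves '[0.11,-0.03,0,0,0,0,0.11,-0.03,0,0,0,0,0.11,-0.03,-0.2,0,0,0,0.11,-0.03,-0.4,0,0,0,0.11,-0.03,-0.5,0,0,0,0.11,-0.03,-0.6,0,0,0,0.11,-0.03,-0.6,0,0,0]'

```text
clock: 14.42
tcp_pos: [0.4698, 0.2043, 0.0263]
orientation: [-0.0, 0.73, 0.683, -0.001]
wrist_force: [-0.1, 0.2, -1.9]
finger_gap: 0.0394
grip_force: 30.7
```

Request:
apply_moves --moves '[0,0,-0.1,0,0,0,0,0,-0.2,0,0,0,0,0,-0.24,0,0,0,0,0,-0.24,0,0,0,0,0,-0.24,0,0,0]'

```text
clock: 14.83
tcp_pos: [0.4705, 0.2044, 0.0212]
orientation: [0.0, 0.73, 0.683, -0.0]
wrist_force: [-0.4, 0.7, -1.3]
finger_gap: 0.0392
grip_force: 30.7
```

Request:
apply_moves --moves '[0,0,-0.05,0,0,0,0,0,-0.08,0,0,0,0,0,-0.08,0,0,0]'

```text
clock: 15.08
tcp_pos: [0.4707, 0.2045, 0.0195]
orientation: [0.0, 0.73, 0.683, 0.0]
wrist_force: [-0.7, -0.3, 2.3]
finger_gap: 0.0392
grip_force: 31.0
```

Request:
apply_moves --moves '[0,0,-0.04,0,0,0,0,0,-0.06,0,0,0,0,0,-0.06,0,0,0]'

```text
clock: 15.33
tcp_pos: [0.4707, 0.2044, 0.0194]
orientation: [0.0, 0.73, 0.683, 0.0]
wrist_force: [-5.2, -1.5, 14.1]
finger_gap: 0.0393
grip_force: 32.3
```

Request:
apply_moves --moves '[0,0,0.06,0,0,0,0,0,0.06,0,0,0]'

```text
clock: 15.5
tcp_pos: [0.4709, 0.2045, 0.0197]
orientation: [0.0, 0.73, 0.683, 0.0]
wrist_force: [-0.3, -0.0, -0.7]
finger_gap: 0.0395
grip_force: 30.7
```

Request:
apply_moves --moves '[0,0,0,0,0,0,0,0,0,0,0,0,0,0,0,0,0,0,0,0,0,0,0,0,0,0,0,0,0,0,0,0,0.5,0,0,0,0,0,1.5,0,0,0,0,0,3,0,0,0,0,0,5,0,0,0,-2,-4,6,0,0,0,-2,-10,6,0,0,0,-2,-10,6,0,0,0,-2,-10,6,0,0,0,-2,-10,6,0,0,0,-2,-10,6,0,0,0,-2,-10,6,0,0,0]' --claw 72

```text
clock: 16.83
tcp_pos: [0.4203, -0.0503, 0.17]
orientation: [0.001, 0.732, 0.681, -0.0]
wrist_force: [0.1, 1.6, 0.4]
finger_gap: 0.0616
grip_force: 0.0
```

Run:
```python
from h import *
i,_,_=cam("top");j,K2,T2=cam("scene")
cv2.imwrite("pics/c9.png",np.hstack([cv2.resize(j[140:230,180:300],None,fx=4,fy=4,interpolation=2),cv2.resize(i[180:280,190:270],None,fx=3.6,fy=3.6,interpolation=2)]))
```

```text
(no output)
```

View pics/c9.png

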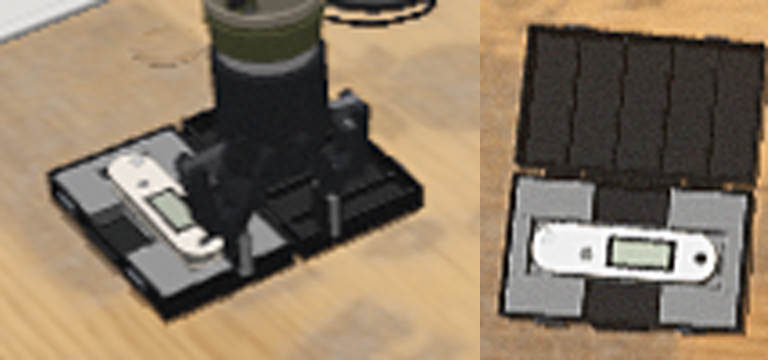

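The thermometer lies inside the recess, display up at top px about (238,250), with the probe tucked, the lid open and the arm clear. Handing in.

```bash
python3 -c "from h import *;print(job.hand_in())"
```

```text
the job is handed in; nothing more can be done
None
```

The thermometer's probe is folded into its groove, and the thermometer lies display up, down in its case nest with the case left open. The arm went nowhere near the mug or the tin. I handed the job in at about 17 s; the hand-in call gave no verdict.

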